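Push the marble tapping slab home against the bench stop

TASK

Push the marble tapping slab along the bench with the fingers, without gripping, tipping or lifting it, until it sits square in the inside corner of the steel stop rail: one long side flush against the long rail and one end flush against the short rail. Leave the round wooden block, the thread spool, the jar and the mallet where they stand, and finish clear of everything.

Things in the scene. Friction and masses are not known exactly. Their poses are not given: they have to be found in the camera images.
- slab: loose rectangular marble slab, 95 mm along its x, 130 mm along its y, 24 mm thick, 0.6 to 1 kg, lying flat on the bench; it slides with a push of roughly 3 to 7 N. Origin: centre of its underside; z up. The start turns it less than 0.5 rad from the robot's axes. It is the same either way round.
- stop: L-shaped steel stop rail fixed to the bench, 22 mm high, legs 8 mm thick, 4 mm high foot 34 mm deep behind them. Origin: inside corner at bench height. x points away from the robot within 0.35 rad. Long rail's face: plane x=0, 400 mm from the corner to -y; short rail's face: plane y=0, 110 mm to -x. Slab home: centre at x -47.5, y -65 mm, y axes parallel either way round.
- block: round light-wood punching block, 76 mm across, 45 mm high, loose; origin at the centre of its underside. Leave alone; it may stand on either side of the slab.
- spool: thread spool standing upright, 56 mm across, 70 mm high, loose; origin at the centre of its underside. Leave alone.
- jar: closed glass jar, 60 mm across, 75 mm high, loose; origin at the centre of its underside. Leave alone.
- mallet: mallet lying on the bench, 55 x 95 x 55 mm white head centred 90 mm along its x, 24 mm thick wooden handle reaching to 108 mm along -x; origin at bench height under the handle. Leave alone.
There are look-alikes about, which are no part of the job. Of the things shaped like the slab, the marble one is meant.

How it is judged (in metres and radians):
At the end, for the whole second after the job is handed in: The slab lies flat and still on the bench, its centre within 3.5 mm of the home position in the corner along both rails' normals (gap to each rail under 3.5 mm at its middle), its long side parallel to the long rail within 2 degrees; block, spool, jar and mallet within 12 mm of where they stood (x of slab in the frame of stop between -0.051 and -0.044 m and y of slab in the frame of stop between -0.0685 and -0.0615 m and angle between the y axis of slab and the y axis of stop, either way round below 0.035 rad and angle between slab's own z axis and vertical below 0.03 rad and height (world z) of slab below 0.004 m and linear speed of slab below 0.01 m/s and distance of each of block, spool, jar, mallet from where it was at the start of the episode below 0.012 m); the robot touches nothing.
It fails at once if the slab is lifted or tipped off the bench (height (world z) of slab above 0.008 m or angle between slab's own z axis and vertical above 0.1 rad).
It fails at once if the block, spool, jar or mallet is moved or lifted by more than 12 mm or tipped (distance of any of block, spool, jar, mallet from where it was at the start of the episode above 0.012 m or angle between any of block, spool, jar, mallet's own z axis and vertical above 0.3 rad).
It also fails if it takes over 56 s, if anything falls off the work surface, if the arm or the gripper's body presses on something with over 40 N, if the wrist force passes 120 N, or if a joint passes its speed limit or range.

ROBOT

A 6-joint arm with a two-finger parallel gripper is mounted at the origin on the work surface. World frame = base frame: x ahead of the robot, y to its left, z up, the work surface at z = 0. Lengths are in m, angles in degrees, forces in N, time in s.
With the tool pointing down it reaches from about 0.375 to 0.9 m from the base axis. Payload 3.1 kg.
Tool frame: the origin (TCP) lies on the centre line of the jaws, within the pads' length; the fingertips stand 25 mm ahead of it and the grasp point (between the pads) lies 6 mm ahead of it; z points along the fingers, y is the line along which they close (so a half turn about z gives the same grasp; the last joint's range is limited). The gripper opens to 87 mm and grips with 3 to 60 N. Pads are 19 mm wide; open, the fingers measure 117 mm over their backs; the gripper's body (75 mm by 190 mm) begins 51 mm behind the grasp point.
Start: joints at [58.929, 30.224, 82.088, -0, 67.689, -10.227], TCP at [0.222, 0.584, 0.248] pointing down, gripper open.
Joint ranges: [-176.69, 176.69], [-43.24, 126.21], [12.49, 139.97], [-82, 262], [0, 151.66], [-163.58, 163.58]. Speed limits (degrees/s): [159.86, 159.86, 180, 180, 180, 180].

INTERFACE

Orientations are given as a 3x3 rotation matrix whose columns are the frame's x, y, z axes.
In Python, from rig import * gives the robot as it stands.
- The arm moves only by the tool step_arm, never from a script. Its argument "steps" is a list of rows, each a list of 7 numbers: the shift along the tool's x, y, z normalised to -1 to 1, where 1 is 0.3 m, then the turn, a rotation vector about the tool's x, y, z normalised to -1 to 1, where 1 is 45 degrees, then the gripper's target within -1 to 1 (shut at 1, half-way at 0, fully open at -1). A call has 1 to 8 rows; each row is the pose to reach, as a shift and turn from the pose commanded when the call began, along the tool's axes at that moment; what a row does not reach only later rows make up. A row lasts 1/12 s, in which the tool goes at most 41.7 mm and 7.16 degrees, less where a joint would pass 70% of its speed; a pose out of reach is approached as far as the arm can. A call with a number of a shift or a turn outside -1 to 1 is refused whole. A call with a gripper value outside its range is refused whole. The fingers move at their own pace and stop on an object; the grip force is fixed at half the most. Time passes only in rows, so rows that repeat a pose let the fingers close. It gives the time, the measured TCP pose, the force, the opening and the grip force at its end, in the units of the state.
- read_state(): the state, without advancing time (a new reading comes with each control period).
- capture(name): name is "side" or "top" or "wrist"; returns a dict with "image" (400x640x3 uint8, red, green, blue), "vertical_fov" (degrees; the focal length in pixels is half the picture's height over the tangent of half this angle, whatever the lens; pixels are square), "cx", "cy" (the principal point, pixels), "world_from_camera" (4x4, takes a point from camera to world coordinates); the wrist camera has in their place "T_tool_cam" (4x4, takes a point from camera to tool coordinates, whose origin is the TCP and whose axes are the flange's). Camera axes: x right, y down, z forward; pixel columns grow to the right and rows downward; lengths in m; the calibration is good to about 2 mm. A picture is of the moment at which its call begins: read the wrist's pose just before it. There is no depth.
- hand_in(): hands the job in; it is judged then, once.
The state is a dict: "time_s": time; "joint_positions": joint angles; "qvel": joint speeds; "tau": joint torques, N m; "position": TCP position; "tcp_rot": TCP orientation; "force": force on the tool from outside, world axes, zero at the start; "moment": the same for the moment, N m; "opening": opening from 0.0 (shut) to 1.0 (fully open); "grasp_force": force on a finger pad.
Only numpy, scipy, OpenCV 4.12 (cv2) and the standard library are available. Lean on these libraries where they do the work, as an engineer would, in place of code of your own. Each camera call takes 0.05 s, during which the arm holds its last target. There are 200 camera calls.

## Working session

There is one attempt and no reset: what is moved stays moved. The work goes in short steps, Python scripts to look and compute and a tool call to move; the robot and the scene stay as the last step left them, time stands still between calls to the robot, and variables do not carry over. Pictures are saved under pics/ and viewed, at most 10 in all, crops included, and the job is handed in when it is done.

Besides the shell and the picture viewer there is one more tool, called after ">>>" by a JSON object that holds its "name" and its "arguments", one argument or row to a line. step_arm: Moves the arm, as the interface text tells. Scaled input: -1 to 1 covers 0.3 m each way for a shift and 45 degrees each way for a turn. Its arguments: {"type":"object","properties":{"steps":{"type":"array"}},"required":["steps"]}

```bash
mkdir -p pics; ls
cat > h.py <<'E'
from rig import *
import numpy as np, cv2
def cam(name,save=None):
    s=read_state(); c=capture(name)
    im=np.asarray(c["image"]); h=im.shape[0]
    f=h/2/np.tan(np.radians(c["vertical_fov"])/2)
    if name=="wrist":
        T=np.eye(4); T[:3,:3]=np.array(s["tcp_rot"]).reshape(3,3); T[:3,3]=s["position"]; T=T@np.array(c["T_tool_cam"])
    else: T=np.array(c["world_from_camera"])
    if save: cv2.imwrite(save,im[:,:,::-1])
    return im,f,c["cx"],c["cy"],T
def ray(C,px,z=0.):
    im,f,cx,cy,T=C; px=np.atleast_2d(px).astype(float)
    d=np.c_[(px[:,0]-cx)/f,(px[:,1]-cy)/f,np.ones(len(px))]@T[:3,:3].T
    o=T[:3,3]; return o+d*((z-o[2])/d[:,2])[:,None]
def proj(C,P):
    im,f,cx,cy,T=C; q=(np.atleast_2d(P)-T[:3,3])@T[:3,:3]
    return np.c_[cx+f*q[:,0]/q[:,2],cy+f*q[:,1]/q[:,2]]
E
python3 - <<'E'
from h import *
for n in("top","side"):
    C=cam(n,f"pics/{n}0.png"); print(n,C[1:4],C[4].round(3).tolist())
print(read_state())
E
```

```text
pics
top (np.float64(466.9961010366585), 321.0332145253625, 200.8974578667476) [[0.005, -0.998, 0.065, 0.357], [-1.0, -0.006, -0.015, 0.037], [0.015, -0.065, -0.998, 1.44], [0.0, 0.0, 0.0, 1.0]]
side (np.float64(430.4533768959), 319.4251755635854, 197.69380553054947) [[0.831, -0.382, 0.405, 0.012], [-0.556, -0.558, 0.616, -0.655], [-0.009, -0.737, -0.676, 0.773], [0.0, 0.0, 0.0, 1.0]]
{'time_s': 0.1, 'joint_positions': array([ 5.89272691e+01,  3.02736860e+01,  8.21484631e+01, -1.31788546e-05,
        6.76888460e+01, -1.02298781e+01]), 'qvel': array([-0.0191455 , -0.11649548, -0.12530167,  0.06557597,  0.05298269,
        0.06743089]), 'tau': array([-1.40581749e-03, -4.40985167e+01, -1.77149498e+01,  6.34718989e-02,
        5.33735566e-02, -6.14498413e-05]), 'position': array([0.22206151, 0.58357576, 0.24667217]), 'tcp_rot': array([[-9.34559682e-01,  3.55805006e-01, -9.99671088e-04],
       [ 3.55806244e-01,  9.34558272e-01, -1.65937063e-03],
       [ 3.43838507e-04, -1.90647011e-03, -9.99998124e-01]]), 'force': array([ 1.02555585,  0.11279539, -0.01004285]), 'moment': array([-0.04916967,  0.00734292,  0.00605308]), 'grasp_force': 0.0, 'opening': 1.0001375873928984}
```

View pics/top0.png

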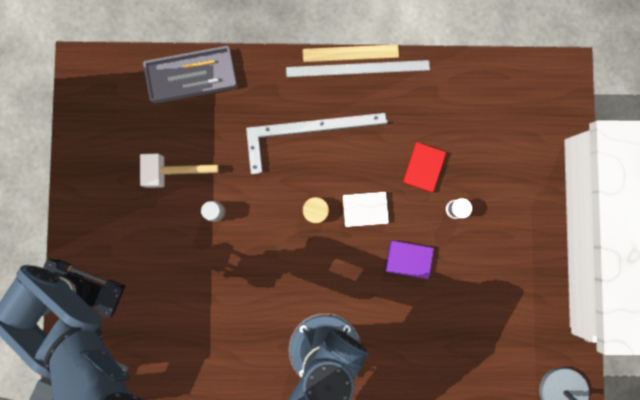

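Top view, slab-shaped candidates: white (365,209), red (425,167), purple (410,260). The marble one should be the white. The stop's corner is near (258,137), the block at (316,210), jar and spool at (212,211) and (459,208), and the mallet at (180,170). I'll check in a close crop.

Run:
```python
from h import *
C=cam("top"); im=C[0][100:290,200:480,::-1]
cv2.imwrite("pics/crop1.png",cv2.resize(im,(784,532),interpolation=cv2.INTER_CUBIC))
g=C[0].astype(int)
hsv=cv2.cvtColor(C[0],cv2.COLOR_RGB2HSV)
m=((hsv[...,1]<60)&(hsv[...,2]>120)).astype(np.uint8)
n,l,st,ce=cv2.connectedComponentsWithStats(m)
for i in range(1,n):
    if 100<st[i,4]<4000: print(st[i],ce[i].round(1))
for n_,p,z in(("spool/jar L",(212,211),.07),("R",(459,208),.07),("block",(316,210),.045),("white",(365,209),.024),("corner",(258,137),.022),("longend",(386,122),.022),("shortend",(262,173),.022)):
    print(n_,ray(C,p,z)[0].round(3))
```

```text
[ 143   46   93   45 1374] [204.9  67.5]
[ 286   60  144   17 1529] [357.5  68.2]
[168  70  39  11 160] [186.7  75.2]
[ 246  113  142   62 2007] [302.7 131.5]
[140 153  24  34 755] [151.  170.1]
[ 342  191   47   36 1466] [365.2 208.8]
[445 198  28  21 459] [458.8 208.3]
[201 201  20  20 324] [210.4 210.4]
[289 314  31  64 387] [301.1 345.4]
[   0  336   42   64 1684] [ 15.6 374.5]
[ 540  369   49   31 1077] [561.6 384.2]
spool/jar L [0.414 0.335 0.07 ]
R [ 0.428 -0.391  0.07 ]
block [0.42  0.03  0.045]
white [ 0.425 -0.119  0.024]
corner [0.644 0.209 0.022]
longend [ 0.694 -0.184  0.022]
shortend [0.533 0.196 0.022]
```

View pics/crop1.png

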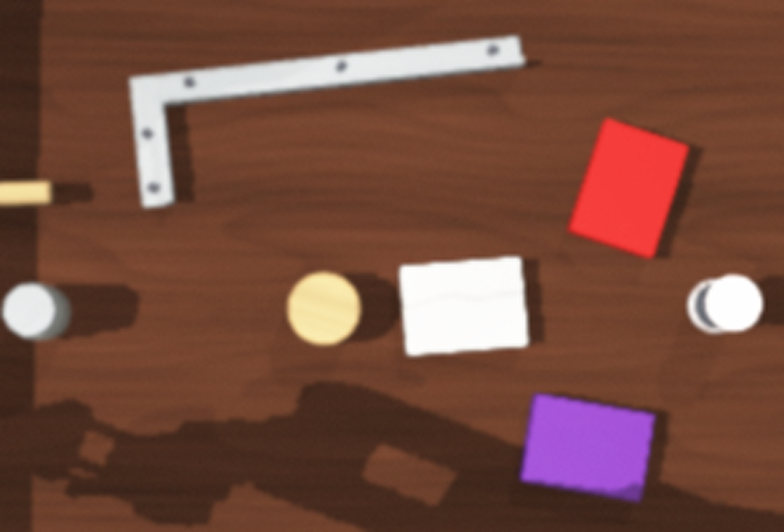

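The veined white slab at (365,209) is the marble one. The block stands 50 mm to its left. Plan: push its near long side forward to the long rail with the open fingers, then push its right end along to the short rail. First I'll swing over above it.

```bash
cat >> h.py <<'E'
from scipy.spatial.transform import Rotation as Ro
def to(p,ang,base=None):
    """row for world TCP p, tool y axis at world angle ang (deg), tool down"""
    s=read_state(); R=np.array(s["tcp_rot"]).reshape(3,3); P=np.array(s["position"])
    if base is not None: P,R=base
    a=np.radians(ang); y=np.array([np.cos(a),np.sin(a),0]); z=np.array([0,0,-1.]); G=np.c_[np.cross(y,z),y,z]
    d=R.T@(np.array(p)-P)/.3; w=Ro.from_matrix(R.T@G).as_rotvec(degrees=True)/45
    print(d.round(3),w.round(3),"dist",np.linalg.norm(np.array(p)-P).round(3)); return np.array(p),G
E
python3 - <<'E'
from h import *
b=to((.45,.36,.25),97)
b=to((.5,.08,.25),97,b)
b=to((.40,-.12,.25),97,b)
E
```

```text
[-0.975 -0.426 -0.01 ] [-0.002 -0.001 -0.619] dist 0.319
[-0.052 -0.947  0.   ] [0. 0. 0.] dist 0.284
[ 0.412 -0.621  0.   ] [0. 0. 0.] dist 0.224
```

>>> {"name": "step_arm", "arguments": {
  "steps": [
    [-0.975,-0.426,-0.01,0,0,-0.62,-1],
    [-0.975,-0.426,-0.01,0,0,-0.62,-1],
    [-0.975,-0.426,-0.01,0,0,-0.62,-1],
    [-0.975,-0.426,-0.01,0,0,-0.62,-1],
    [-0.975,-0.426,-0.01,0,0,-0.62,-1],
    [-0.975,-0.426,-0.01,0,0,-0.62,-1],
    [-0.975,-0.426,-0.01,0,0,-0.62,-1],
    [-0.975,-0.426,-0.01,0,0,-0.62,-1]
  ]
}}

```text
time_s: 0.82
position: [0.4516, 0.3586, 0.2504]
tcp_rot: [[-0.992, -0.122, -0.0], [-0.122, 0.992, -0.0], [0.0, -0.0, -1.0]]
force: [-0.5, 1.0, 0.4]
opening: 0.999
grasp_force: 0.0
```

>>> {"name": "step_arm", "arguments": {
  "steps": [
    [-0.05,-0.95,0,0,0,0,-1],
    [-0.05,-0.95,0,0,0,0,-1],
    [-0.05,-0.95,0,0,0,0,-1],
    [-0.05,-0.95,0,0,0,0,-1],
    [-0.05,-0.95,0,0,0,0,-1],
    [-0.05,-0.95,0,0,0,0,-1],
    [-0.05,-0.95,0,0,0,0,-1],
    [-0.05,-0.95,0,0,0,0,-1]
  ]
}}

```text
time_s: 1.48
position: [0.5019, 0.0737, 0.2506]
tcp_rot: [[-0.993, -0.117, 0.002], [-0.117, 0.993, -0.003], [-0.001, -0.003, -1.0]]
force: [0.2, 0.6, 0.5]
opening: 0.998
grasp_force: 0.0
```

>>> {"name": "step_arm", "arguments": {
  "steps": [
    [0.41,-0.62,0,0,0,0,-1],
    [0.41,-0.62,0,0,0,0,-1],
    [0.41,-0.62,0,0,0,0,-1],
    [0.41,-0.62,0,0,0,0,-1],
    [0.41,-0.62,0,0,0,0,-1],
    [0.41,-0.62,0,0,0,0,-1],
    [0.41,-0.62,0,0,0,0,-1],
    [0.41,-0.62,0,0,0,0,-1]
  ]
}}

```text
time_s: 2.15
position: [0.4008, -0.1202, 0.2505]
tcp_rot: [[-0.993, -0.12, 0.0], [-0.12, 0.993, 0.001], [-0.0, 0.001, -1.0]]
force: [-0.3, -0.1, -0.2]
opening: 1.002
grasp_force: 0.0
```

Run:
```python
from h import *
C=cam("wrist","pics/w1.png"); s=read_state(); print(s["position"],s["tcp_rot"].round(3).tolist(),s["joint_positions"].round(0),s["time_s"])
print(C[1:4],C[4].round(3).tolist())
g=cv2.cvtColor(C[0],cv2.COLOR_RGB2HSV); m=((g[...,1]<50)&(g[...,2]>150)).astype(np.uint8)
cs,_=cv2.findContours(m,0,2)
for c in cs:
    if cv2.contourArea(c)>1500:
        b=cv2.boxPoints(cv2.minAreaRect(c)); print(cv2.contourArea(c),b.round(1).tolist()); print(ray(C,b,.024)[:,:2].round(4).tolist())
```

```text
[ 0.40099946 -0.11949942  0.25050857] [[-0.993, -0.122, 0.0], [-0.122, 0.993, 0.001], [-0.0, 0.001, -1.0]] [ -32.   14.  110.    0.   56. -129.] 2.2
(np.float64(352.94651314841434), 317.55769952032483, 203.33238194672435) [[-0.12, 0.955, 0.271, 0.327], [0.993, 0.115, 0.034, -0.128], [0.001, 0.273, -0.962, 0.389], [0.0, 0.0, 0.0, 1.0]]
10487.5 [[249.3000030517578, 239.60000610351562], [252.10000610351562, 151.60000610351562], [377.5, 155.6999969482422], [374.70001220703125, 243.6999969482422]]
[[0.48, -0.1848], [0.3825, -0.1884], [0.3711, -0.0593], [0.4682, -0.0461]]
2056.0 [[0.0, 210.0], [0.0, 150.0], [42.0, 150.0], [42.0, 210.0]]
[[0.4779, -0.4544], [0.4119, -0.4464], [0.4067, -0.4034], [0.4725, -0.4094]]
```

View pics/w1.png

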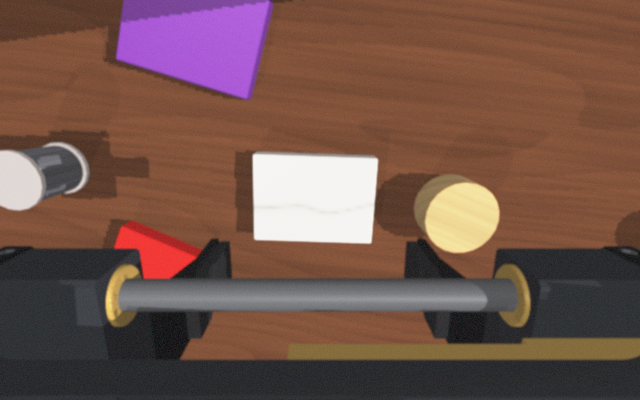

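The wrist view shows the slab with corners at (254,152), (377,157), (373,243) and (254,240), the block at (457,213), and the purple slab's nearest corner at (248,100). I'll check the fingers' clearance there.

Run:
```python
from h import *
C=cam("wrist")
print(ray(C,[[248,98],[254,152],[377,157],[373,243],[254,240]],.024)[:,:2].round(4).tolist())
c=np.array([.354,-.120])
b=to((*c,.15),97); b=to((*c,.034),97,b)
C=cam("top")
# stop: fit bright edges: sample face line of long rail & short rail
g=cv2.cvtColor(C[0],cv2.COLOR_RGB2GRAY).astype(float)
P=[]
for u in range(270,380,4):
    col=cv2.GaussianBlur(g,(3,3),0)[110:150,u]; d=np.diff(col); i=d.argmin(); 
    w=-d[max(i-2,0):i+3]; P.append((u,110+.5+(np.arange(max(i-2,0),i+3)*w).sum()/w.sum()))
L=ray(C,P,.022)[:,:2]
Q=[]
for v in range(144,172,3):
    r=cv2.GaussianBlur(g,(3,3),0)[v,250:275]; d=np.diff(r); i=d.argmin(); w=-d[i-2:i+3]; Q.append((250.5+(np.arange(i-2,i+3)*w).sum()/w.sum(),v))
S=ray(C,Q,.022)[:,:2]
pl=np.polyfit(L[:,1],L[:,0],1); ps=np.polyfit(S[:,0],S[:,1],1); print(pl,ps,np.abs(np.polyval(pl,L[:,1])-L[:,0]).max(),np.abs(np.polyval(ps,S[:,0])-S[:,1]).max())
y=(ps[0]*pl[1]+ps[1])/(1-ps[0]*pl[0]); print("corner",pl[0]*y+pl[1],y,np.degrees(np.arctan(-pl[0])),np.degrees(np.arctan(ps[0])))
```

```text
[[0.3303, -0.1956], [0.383, -0.1858], [0.3727, -0.0589], [0.4677, -0.0473], [0.4802, -0.1788]]
[0.156 0.016 0.335] [0.001 0.    0.002] dist 0.111
[0.    0.    0.387] [0. 0. 0.] dist 0.116
[-0.11741594  0.67025524] [0.11355726 0.13567899] 0.0004888298317824447 0.0007002826690017117
corner 0.645714772953542 0.2090045962655573 6.696775064481141 6.4785992627646065
```

>>> {"name": "step_arm", "arguments": {
  "steps": [
    [0.143,0.015,0.4,0,0,0.01,-1],
    [0.143,0.015,0.4,0,0,0.01,-1],
    [0.143,0.015,0.4,0,0,0.01,-1],
    [0.143,0.015,0.4,0,0,0.01,-1],
    [0.143,0.015,0.4,0,0,0.01,-1],
    [0.143,0.015,0.6,0,0,0.01,-1],
    [0.143,0.015,0.72,0,0,0.01,-1],
    [0.143,0.015,0.72,0,0,0.01,-1]
  ]
}}

```text
time_s: 2.97
position: [0.3601, -0.1216, 0.0321]
tcp_rot: [[-0.993, -0.116, 0.001], [-0.116, 0.993, -0.0], [-0.001, -0.0, -1.0]]
force: [-0.5, 0.9, -0.2]
opening: 0.997
grasp_force: 0.0
```

Run:
```python
from h import *
s=read_state(); print(s["position"],s["force"],np.degrees(np.arctan2(s["tcp_rot"][1,1],s["tcp_rot"][0,1])))
C=cam("side","pics/s1.png")
a=np.radians(6.6); x=np.array([np.cos(a),np.sin(a)])
R=np.array([[np.cos(a),-np.sin(a)],[np.sin(a),np.cos(a)]]); o=np.array([.6457,.209])
print("tcp in stop",R.T@(s["position"][:2]-o))
print("slab centre in stop",R.T@(np.array([.4257,-.118])-o))
```

```text
[ 0.36013475 -0.12161528  0.03207968] [-0.5181673   0.85926834 -0.24709212] 96.66993288132973
tcp in stop [-0.32167272 -0.29560216]
slab centre in stop [-0.25612646 -0.29954672]
```

View pics/s1.png

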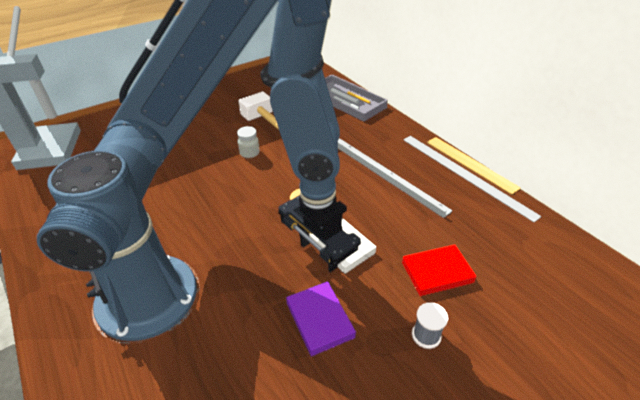

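The gripper stands behind the slab near (345,245), clear of the block and the purple slab. Now I push along the stop's x.

>>> {"name": "step_arm", "arguments": {
  "steps": [
    [-0.02,0,0,0,0,0,-1],
    [-0.04,0,0,0,0,0,-1],
    [-0.07,0,0,0,0,0,-1],
    [-0.1,0,0,0,0,0,-1],
    [-0.13,0,0,0,0,0,-1],
    [-0.16,0,0,0,0,0,-1],
    [-0.18,0,0,0,0,0,-1],
    [-0.2,0,0,0,0,0,-1]
  ]
}}

```text
time_s: 3.68
position: [0.4162, -0.1127, 0.0365]
tcp_rot: [[-0.993, -0.117, -0.003], [-0.117, 0.993, 0.001], [0.003, 0.002, -1.0]]
force: [-9.6, -1.9, 4.9]
opening: 1.001
grasp_force: 4.5
```

>>> {"name": "step_arm", "arguments": {
  "steps": [
    [-0.03,0,0,0,0,0,-1],
    [-0.06,0,0,0,0,0,-1],
    [-0.09,0,0,0,0,0,-1],
    [-0.12,0,0,0,0,0,-1],
    [-0.15,0,0,0,0,0,-1],
    [-0.18,0,0,0,0,0,-1],
    [-0.2,0,0,0,0,0,-1],
    [-0.21,0,0,0,0,0,-1]
  ]
}}

```text
time_s: 4.35
position: [0.4803, -0.1059, 0.0365]
tcp_rot: [[-0.993, -0.117, -0.0], [-0.117, 0.993, -0.0], [0.0, -0.0, -1.0]]
force: [-8.7, -2.2, 5.7]
opening: 0.997
grasp_force: 4.6
```

```bash
cat >> h.py <<'E'
A=np.radians(6.6); RS=np.array([[np.cos(A),-np.sin(A)],[np.sin(A),np.cos(A)]]); O=np.array([.6457,.209])
def st(p): return ((np.atleast_2d(p)[:,:2]-O)@RS)
def rep():
    s=read_state(); R=s["tcp_rot"]; print("t",s["time_s"],"tcp in stop",st(s["position"]).round(4),"z",s["position"][2].round(4),"ang",np.degrees(np.arctan2(R[1,1],R[0,1])).round(2),"F",(RS.T@s["force"][:2]).round(1),s["force"][2].round(1))
E
python3 - <<'E'
from h import *
rep()
C=cam("top"); im=C[0][100:230,240:430,::-1]
cv2.imwrite("pics/c2.png",cv2.resize(im,None,fx=4,fy=4,interpolation=cv2.INTER_CUBIC))
E
```

```text
t 4.35 tcp in stop [[-0.2005 -0.2938]] z 0.0365 ang 96.7 F [-8.9 -1.2] 5.7
```

View pics/c2.png

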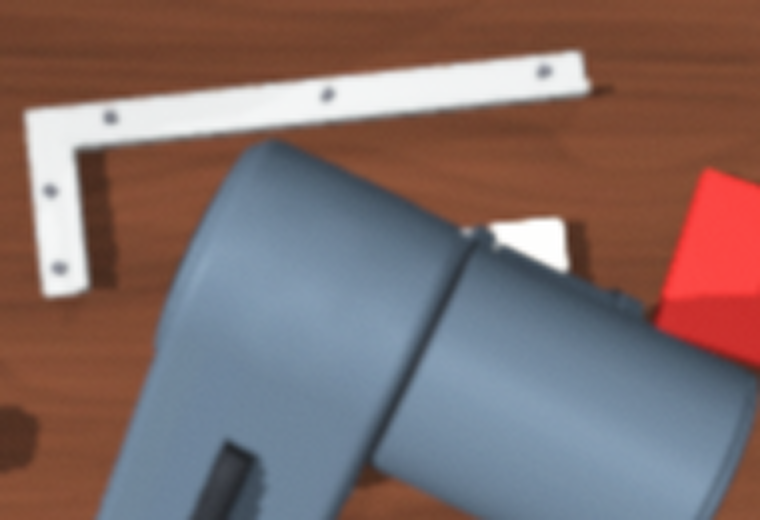

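The slab's front right corner at (563,218) in the crop stays square to the rail, and red at (657,318) is clear. I continue, slower near the rail.

>>> {"name": "step_arm", "arguments": {
  "steps": [
    [-0.03,0,0,0,0,0,-1],
    [-0.06,0,0,0,0,0,-1],
    [-0.09,0,0,0,0,0,-1],
    [-0.12,0,0,0,0,0,-1],
    [-0.15,0,0,0,0,0,-1],
    [-0.18,0,0,0,0,0,-1],
    [-0.21,0,0,0,0,0,-1],
    [-0.22,0,0,0,0,0,-1]
  ]
}}

```text
time_s: 5.07
position: [0.5453, -0.0983, 0.0363]
tcp_rot: [[-0.993, -0.116, -0.001], [-0.116, 0.993, 0.0], [0.001, 0.0, -1.0]]
force: [-5.5, -0.3, 1.6]
opening: 0.997
grasp_force: 2.8
```

>>> {"name": "step_arm", "arguments": {
  "steps": [
    [-0.012,0,0,0,0,0,-1],
    [-0.024,0,0,0,0,0,-1],
    [-0.036,0,0,0,0,0,-1],
    [-0.048,0,0,0,0,0,-1],
    [-0.06,0,0,0,0,0,-1],
    [-0.065,0,0,0,0,0,-1]
  ]
}}

```text
time_s: 5.57
position: [0.5625, -0.096, 0.0363]
tcp_rot: [[-0.993, -0.116, -0.005], [-0.116, 0.993, 0.001], [0.005, 0.001, -1.0]]
force: [-9.5, -1.1, 6.1]
opening: 1.003
grasp_force: 5.0
```

Run:
```python
from h import *
rep()
```

```text
t 5.5667 tcp in stop [[-0.1177 -0.2934]] z 0.0363 ang 96.69 F [-9.5 -0. ] 6.1
```

>>> {"name": "step_arm", "arguments": {
  "steps": [
    [-0.007,0,0,0,0,0,-1],
    [-0.014,0,0,0,0,0,-1],
    [-0.021,0,0,0,0,0,-1],
    [-0.028,0,0,0,0,0,-1],
    [-0.031,0,0,0,0,0,-1],
    [-0.034,0,0,0,0,0,-1],
    [-0.034,0,0,0,0,0,-1]
  ]
}}

```text
time_s: 6.15
position: [0.5719, -0.0948, 0.0363]
tcp_rot: [[-0.993, -0.116, -0.007], [-0.116, 0.993, 0.001], [0.006, 0.002, -1.0]]
force: [-10.4, -1.8, 7.1]
opening: 0.998
grasp_force: 5.1
```

>>> {"name": "step_arm", "arguments": {
  "steps": [
    [-0.004,0,0,0,0,0,-1],
    [-0.008,0,0,0,0,0,-1],
    [-0.012,0,0,0,0,0,-1],
    [-0.012,0,0,0,0,0,-1]
  ]
}}

```text
time_s: 6.48
position: [0.5758, -0.0944, 0.0363]
tcp_rot: [[-0.993, -0.116, -0.006], [-0.116, 0.993, 0.001], [0.006, 0.002, -1.0]]
force: [-8.6, -1.5, 6.0]
opening: 1.0
grasp_force: 4.8
```

Run:
```python
from h import *
rep()
C=cam("top"); im=C[0][100:230,240:430,::-1]
cv2.imwrite("pics/c3.png",cv2.resize(im,None,fx=4,fy=4,interpolation=cv2.INTER_CUBIC))
```

```text
t 6.4833 tcp in stop [[-0.1043 -0.2934]] z 0.0363 ang 96.69 F [-8.7 -0.5] 6.0
```

View pics/c3.png

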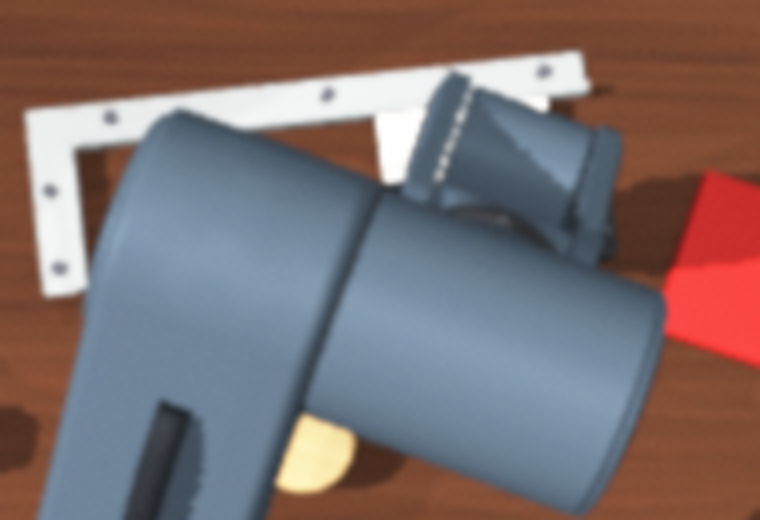

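The slab's left part at (390,125) is nearly at the rail. A little further, until the force rises.

>>> {"name": "step_arm", "arguments": {
  "steps": [
    [-0.004,0,0,0,0,0,-1],
    [-0.008,0,0,0,0,0,-1],
    [-0.008,0,0,0,0,0,-1]
  ]
}}

```text
time_s: 6.78
position: [0.5767, -0.0942, 0.0363]
tcp_rot: [[-0.993, -0.117, -0.009], [-0.117, 0.993, 0.001], [0.009, 0.002, -1.0]]
force: [-12.0, -2.6, 7.9]
opening: 1.001
grasp_force: 6.4
```

>>> {"name": "step_arm", "arguments": {
  "steps": [
    [-0.004,0,0,0,0,0,-1],
    [-0.008,0,0,0,0,0,-1],
    [-0.008,0,0,0,0,0,-1]
  ]
}}

```text
time_s: 7.03
position: [0.5768, -0.0942, 0.0363]
tcp_rot: [[-0.993, -0.117, -0.014], [-0.117, 0.993, 0.001], [0.014, 0.003, -1.0]]
force: [-16.9, -4.5, 11.3]
opening: 1.002
grasp_force: 8.8
```

The force is rising with no travel, so the slab is against the long rail. Back off, lift, and turn a quarter.

>>> {"name": "step_arm", "arguments": {
  "steps": [
    [0.03,0,0,0,0,0,-1],
    [0.08,0,0,0,0,0,-1],
    [0.08,0,0,0,0,0,-1],
    [0.08,0,-0.13,0,0,0,-1],
    [0.08,0,-0.26,0,0,0,-1],
    [0.08,0,-0.33,0,0,0,-1],
    [0.08,0,-0.33,0,0,0,-1]
  ]
}}

```text
time_s: 7.62
position: [0.5654, -0.0989, 0.14]
tcp_rot: [[-0.993, -0.115, 0.015], [-0.116, 0.993, -0.005], [-0.015, -0.007, -1.0]]
force: [0.5, -0.3, -0.2]
opening: 1.0
grasp_force: 0.0
```

>>> {"name": "step_arm", "arguments": {
  "steps": [
    [0,-0.1,0,0,0,1,0],
    [0,-0.2,0,0,0,1,0],
    [0,-0.3,0,0,0,1,0],
    [0,-0.3,0,0,0,1,0],
    [0,-0.3,0,0,0,1,0],
    [0,-0.3,0,0,0,1,0],
    [0,-0.3,0,0,0,1,0]
  ]
}}

```text
time_s: 8.2
position: [0.5714, -0.1874, 0.1338]
tcp_rot: [[-0.78, 0.625, 0.003], [0.625, 0.78, -0.001], [-0.003, 0.001, -1.0]]
force: [-0.1, 0.5, 0.9]
opening: 0.568
grasp_force: 0.0
```

>>> {"name": "step_arm", "arguments": {
  "steps": [
    [0,0,0,0,0,1,0],
    [0,0,0,0,0,1,0],
    [0,0,0,0,0,1,0],
    [0,0,0,0,0,1,0],
    [0,0,0,0,0,1,0],
    [0,0,0,0,0,1,0],
    [0,0,0,0,0,1,0]
  ]
}}

```text
time_s: 8.78
position: [0.5715, -0.187, 0.1339]
tcp_rot: [[-0.11, 0.994, 0.003], [0.994, 0.11, -0.001], [-0.001, 0.003, -1.0]]
force: [0.6, 0.4, 0.2]
opening: 0.501
grasp_force: 0.0
```

Run:
```python
from h import *
rep(); print(read_state()["opening"],read_state()["joint_positions"].round(0))
p=O+RS@np.array([-.0475,-.391]); b=to((*p,.134),96.6-90); to((*p,.034),6.6,b)
C=cam("wrist","pics/w2.png")
```

```text
t 8.7833 tcp in stop [[-0.1192 -0.3849]] z 0.1339 ang 6.34 F [0.6 0.3] 0.2
0.5006593850631699 [-29.  37.  91.   0.  52. -35.]
[-0.019  0.239  0.   ] [ 0.004  0.002 -0.006] dist 0.072
[0.    0.    0.333] [ 0.  0. -0.] dist 0.1
```

View pics/w2.png

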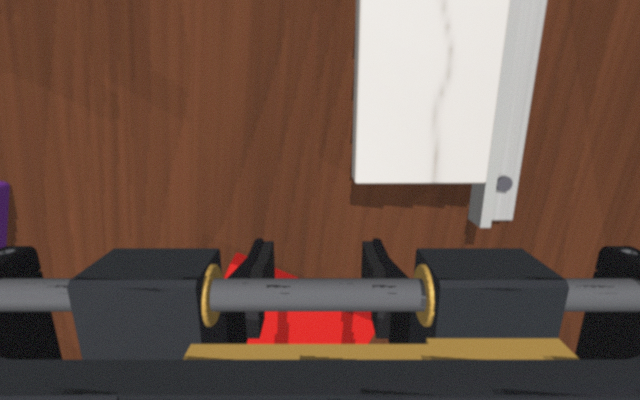

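The wrist view shows the slab flush along the rail, its end at (352,183)–(490,182), and the rail's end at (482,226). Red is at (235,258) and beyond.

Run:
```python
from h import *
C=cam("wrist")
print(st(ray(C,[[352,181],[489,181],[237,256],[300,278],[372,320]],.024)).round(4), st(ray(C,[[482,226]],.022)))
```

```text
[[-0.0939 -0.3624]
 [ 0.0047 -0.3628]
 [-0.1804 -0.4206]
 [-0.1326 -0.4394]
 [-0.0751 -0.4773]] [[ 0.00492855 -0.39784033]]
```

>>> {"name": "step_arm", "arguments": {
  "steps": [
    [-0.015,0.1,0,0,0,-0.006,0],
    [-0.015,0.239,0,0,0,-0.006,0],
    [-0.015,0.239,0.05,0,0,-0.006,0],
    [-0.015,0.239,0.17,0,0,-0.006,0],
    [-0.015,0.239,0.28,0,0,-0.006,0],
    [-0.015,0.239,0.335,0,0,-0.006,0],
    [-0.015,0.239,0.335,0,0,-0.006,0]
  ]
}}

```text
time_s: 9.47
position: [0.6392, -0.1816, 0.0283]
tcp_rot: [[-0.121, 0.993, -0.007], [0.993, 0.121, 0.004], [0.004, -0.007, -1.0]]
force: [0.2, 0.7, -0.6]
opening: 0.5
grasp_force: 0.0
```

>>> {"name": "step_arm", "arguments": {
  "steps": [
    [0.02,0,0,0,0,0,0],
    [0.04,0,0,0,0,0,0],
    [0.06,0,0,0,0,0,0],
    [0.09,0,0,0,0,0,0],
    [0.12,0,0,0,0,0,0],
    [0.15,0,0,0,0,0,0],
    [0.17,0,0,0,0,0,0],
    [0.18,0,0,0,0,0,0]
  ]
}}

```text
time_s: 10.13
position: [0.6368, -0.1298, 0.035]
tcp_rot: [[-0.121, 0.993, 0.004], [0.993, 0.121, -0.003], [-0.004, 0.004, -1.0]]
force: [-0.5, -6.9, 0.6]
opening: 0.499
grasp_force: 3.4
```

Run:
```python
from h import *
rep()
```

```text
t 10.1333 tcp in stop [[-0.0478 -0.3355]] z 0.035 ang 6.97 F [-1.3 -6.8] 0.6
```

>>> {"name": "step_arm", "arguments": {
  "steps": [
    [0.03,0,0,0,0,0.005,0],
    [0.06,0,0,0,0,0.005,0],
    [0.09,0,0,0,0,0.005,0],
    [0.12,0.002,0,0,0,0.005,0],
    [0.15,0.002,0,0,0,0.005,0],
    [0.18,0.003,0,0,0,0.005,0],
    [0.21,0.003,0,0,0,0.005,0],
    [0.24,0.003,0,0,0,0.005,0]
  ]
}}

```text
time_s: 10.8
position: [0.6287, -0.0596, 0.035]
tcp_rot: [[-0.117, 0.993, 0.004], [0.993, 0.117, -0.004], [-0.004, 0.003, -1.0]]
force: [-0.3, -8.4, 2.2]
opening: 0.502
grasp_force: 4.3
```

>>> {"name": "step_arm", "arguments": {
  "steps": [
    [0.03,0,0,0,0,0,0],
    [0.06,0,0,0,0,0,0],
    [0.09,0,0,0,0,0,0],
    [0.12,0.002,0,0,0,0,0],
    [0.15,0.002,0,0,0,0,0],
    [0.18,0.003,0,0,0,0,0],
    [0.21,0.003,0,0,0,0,0],
    [0.22,0.003,0,0,0,0,0]
  ]
}}

```text
time_s: 11.47
position: [0.621, 0.007, 0.0349]
tcp_rot: [[-0.118, 0.993, 0.002], [0.993, 0.118, -0.003], [-0.003, 0.001, -1.0]]
force: [-1.7, -10.6, 3.5]
opening: 0.499
grasp_force: 5.2
```

Run:
```python
from h import *
rep()
```

```text
t 11.4667 tcp in stop [[-0.0477 -0.1978]] z 0.0349 ang 6.77 F [ -2.9 -10.4] 3.5
```

Remaining about 58 mm: 48 mm at pace, then slowly into contact.

>>> {"name": "step_arm", "arguments": {
  "steps": [
    [0.03,0,0,0,0,0,0],
    [0.06,0,0,0,0,0,0],
    [0.09,0,0,0,0,0,0],
    [0.115,0.002,0,0,0,0,0],
    [0.135,0.002,0,0,0,0,0],
    [0.15,0.003,0,0,0,0,0],
    [0.16,0.003,0,0,0,0,0],
    [0.165,0.003,0,0,0,0,0]
  ]
}}

```text
time_s: 12.13
position: [0.6155, 0.0549, 0.0349]
tcp_rot: [[-0.118, 0.993, -0.0], [0.993, 0.118, -0.004], [-0.004, -0.001, -1.0]]
force: [-2.7, -13.0, 5.0]
opening: 0.503
grasp_force: 6.1
```

>>> {"name": "step_arm", "arguments": {
  "steps": [
    [0.005,0,0,0,0,0,0],
    [0.01,0,0,0,0,0,0],
    [0.015,0,0,0,0,0,0],
    [0.02,0,0,0,0,0,0],
    [0.025,0,0,0,0,0,0],
    [0.025,0,0,0,0,0,0]
  ]
}}

```text
time_s: 12.63
position: [0.6146, 0.0622, 0.0349]
tcp_rot: [[-0.118, 0.993, -0.0], [0.993, 0.118, -0.004], [-0.004, -0.001, -1.0]]
force: [-2.9, -11.6, 5.1]
opening: 0.502
grasp_force: 5.5
```

Run:
```python
from h import *
rep()
```

```text
t 12.6333 tcp in stop [[-0.0478 -0.1422]] z 0.0349 ang 6.75 F [ -4.2 -11.2] 5.1
```

>>> {"name": "step_arm", "arguments": {
  "steps": [
    [0.004,0,0,0,0,0,0],
    [0.008,0,0,0,0,0,0],
    [0.008,0,0,0,0,0,0]
  ]
}}

```text
time_s: 12.88
position: [0.6145, 0.0637, 0.0349]
tcp_rot: [[-0.118, 0.993, -0.0], [0.993, 0.118, -0.005], [-0.005, -0.001, -1.0]]
force: [-2.4, -14.3, 5.7]
opening: 0.502
grasp_force: 7.0
```

>>> {"name": "step_arm", "arguments": {
  "steps": [
    [0.004,0,0,0,0,0,0],
    [0.008,0,0,0,0,0,0],
    [0.008,0,0,0,0,0,0]
  ]
}}

```text
time_s: 13.13
position: [0.6144, 0.0639, 0.035]
tcp_rot: [[-0.119, 0.993, 0.0], [0.993, 0.119, -0.008], [-0.008, -0.001, -1.0]]
force: [-2.5, -21.6, 5.5]
opening: 0.503
grasp_force: 10.4
```

>>> {"name": "step_arm", "arguments": {
  "steps": [
    [0.004,0,0,0,0,0,0],
    [0.006,0,0,0,0,0,0],
    [0.006,0,0,0,0,0,0]
  ]
}}

```text
time_s: 13.38
position: [0.6145, 0.064, 0.035]
tcp_rot: [[-0.12, 0.993, 0.0], [0.993, 0.12, -0.01], [-0.01, -0.001, -1.0]]
force: [-2.9, -26.7, 5.7]
opening: 0.5
grasp_force: 12.8
```

The force is climbing with no travel, so the slab is against the short rail. Back off, lift and look.

>>> {"name": "step_arm", "arguments": {
  "steps": [
    [-0.04,0,0,0,0,0,0],
    [-0.1,0,0,0,0,0,0],
    [-0.1,0,0,0,0,0,0],
    [-0.1,0,-0.13,0,0,0,0],
    [-0.15,0,-0.26,0,0,0,0],
    [-0.2,0,-0.4,0,0,0,0],
    [-0.25,0,-0.5,0,0,0,0],
    [-0.25,0,-0.5,0,0,0,0]
  ]
}}

```text
time_s: 14.05
position: [0.6278, -0.0049, 0.1913]
tcp_rot: [[-0.115, 0.993, 0.016], [0.993, 0.115, -0.003], [-0.004, 0.015, -1.0]]
force: [1.3, -0.5, 0.0]
opening: 0.5
grasp_force: 0.0
```

Run:
```python
from h import *
rep()
C=cam("wrist","pics/w3.png")
```

```text
t 14.05 tcp in stop [[-0.0424 -0.2104]] z 0.1913 ang 6.59 F [ 1.3 -0.7] 0.0
```

View pics/w3.png

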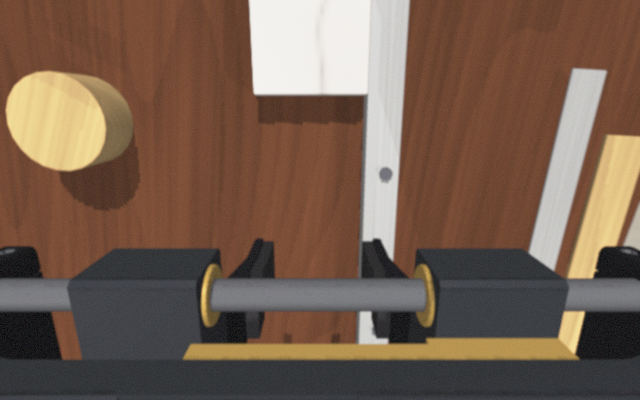

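The near end, (255,95)–(366,95), is flush with the long rail. I need to see the corner too, so I move up and over.

>>> {"name": "step_arm", "arguments": {
  "steps": [
    [0.05,0,-0.1,0,0,0,0],
    [0.15,0,-0.2,0,0,0,0],
    [0.25,0,-0.3,0,0,0,0],
    [0.35,0,-0.3,0,0,0,0],
    [0.4,0,-0.3,0,0,0,0],
    [0.4,0,-0.3,0,0,0,0],
    [0.4,0,-0.3,0,0,0,0]
  ]
}}

```text
time_s: 14.68
position: [0.6072, 0.117, 0.2711]
tcp_rot: [[-0.119, 0.993, -0.004], [0.993, 0.119, -0.0], [0.0, -0.004, -1.0]]
force: [0.4, -0.3, -0.2]
opening: 0.5
grasp_force: 0.0
```

Run:
```python
from h import *
rep()
C=cam("wrist","pics/w4.png"); print(read_state()["force"].round(1))
```

```text
t 14.6833 tcp in stop [[-0.0488 -0.087 ]] z 0.2711 ang 6.82 F [ 0.3 -0.3] -0.2
[-0.8 -0.3  0.2]
```

View pics/w4.png

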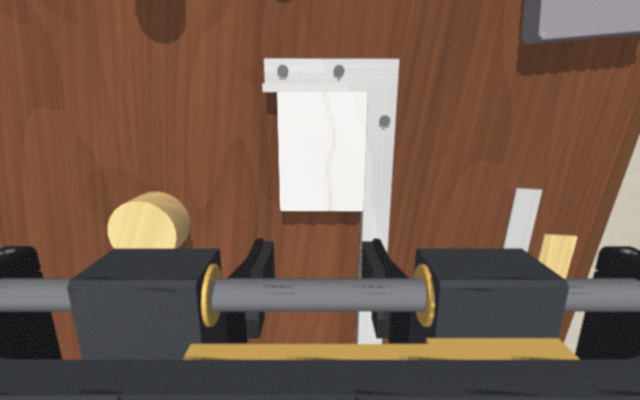

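Run:
```python
from h import *
C=cam("wrist"); im=C[0][70:230,255:415,::-1]
cv2.imwrite("pics/w5.png",cv2.resize(im,(592,592),interpolation=cv2.INTER_CUBIC))
print(st(ray(C,[[278,91],[366,92],[364,211],[281,211]],.024)).round(4))
T=cam("top"); print([(n,ray(T,p,z)[0].round(3)) for n,p,z in ()])
```

```text
[[-0.0907  0.0005]
 [ 0.001  -0.0004]
 [ 0.0038 -0.1301]
 [-0.091  -0.1304]]
[]
```

View pics/w5.png

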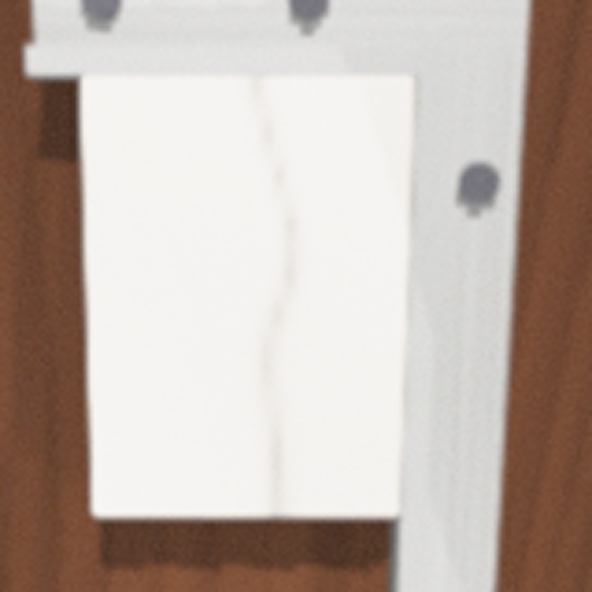

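The slab sits tight on both rails: no dark gap along (410,75)–(400,515) or along the top at y≈75. The hand is clear, so I'm handing in.

```bash
python3 -c "
from rig import *
print(hand_in())"
```

```text
the job is handed in; nothing more can be done
None
```

I pushed the marble slab into the inside corner of the stop rail and handed the job in; the last close-up showed no visible gap at either rail, the arm stayed clear of the block, spool, jar and mallet (I didn't re-measure them afterwards), and no verdict came back.

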